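# Load the drying tray into the warm-air dryer

### The job

Lift the drying tray with the mill's rotor and ring sieve by its bail, set it level on the lab jack with its nose towards the dryer and let go. Then take it by its tail handle and slide it across the gap into the dryer, keeping it level so that neither end dips into the gap, until it is fully home against the back bumpers; let go, and start the dryer by pressing its plunger all the way down to its stop and letting it come up again. Keep both parts in the tray and leave everything else where it is.

Things in the scene. Friction and masses are not known exactly. Their poses are not given: they have to be found in the camera images.
- tray: Drying tray of bare sheet steel, 186 mm long (its x) x 110 wide (its y), walls 16 high, 3 thick, with a bail over its middle and a handle at its tail; starts on the worktop at the front left or right, lying crosswise. 0.28 kg, with its load 0.63 to 0.78 kg. Origin: middle of the underside; +x points to the nose (the end without handle), z up.
- tray_bail (a point): Middle of the tray's bail bar, 77 above the tray's underside over its middle: a flat steel bar 8 thick (along tray x), 20 high, 102 long (along tray y), free to grasp from above across its thickness; top at 87. Axes as the tray's.
- tray_handle (a point): Middle of the black grip sleeve of the tail handle, 50 behind the tail wall and 30 above the underside: 12 thick (along tray y), 22 high, 60 long (along tray x, from 20 to 80 behind the tail wall). Axes as the tray's. Sliding the loaded tray takes some 5 to 10 N, more if the handle is pressed down.
- tray_nose (a point): Middle of the nose (+x) end of the tray's underside, 93 ahead of its origin.
- tray_tail (a point): Middle of the tail (-x) end of the tray's underside, where the tail wall stands, 93 behind its origin.
- rotor: Toothed steel mill rotor, 65 across, 40 high, 0.24 to 0.39 kg, lying loose in the nose half of the tray, which makes the nose the heavy end. Origin: middle of its underside.
- sieve: Ring sieve of the mill, a steel ring 83 across, 36 high, 0.11 kg, lying loose in the tail half of the tray. Origin: middle of its underside.
- lab_jack: Aluminium lab jack with scissor arms, fixed; bare top plate 100 x 100 mm, top 70 above the worktop. Origin: under the plate's middle, on the worktop; +x points to the dryer. Plate's far edge at x = 50; the dryer's shelf begins 114 to 124 beyond it, more than half the tray. The longer tray overhangs the plate; set with its middle about 10 ahead of the plate's it stands safely.
- dryer: White open-fronted warm-air dryer, fixed behind the jack, 200 mm wide, 226 deep, 216 high, grey control block on its right. Origin: on the worktop under the middle of the shelf's front edge; +x points into the dryer, parallel to the jack's x, offset sideways up to 3. Roof from x = 30 back, underside at z = 174: the bail passes below it, a gripper does not.
- shelf_edge (a point): Middle of the shelf's front edge, at dryer x = 0, z = 68 mm (2 lower than the jack's top); a turned-down lip 8 long before it. Guide strips leave 118 between them (tray 110), flaring to about 140 at the front. Rubber back bumpers stop the nose at dryer x = 200; the tail then stands at x = 14, the handle's middle at x = -36. Axes as the dryer's.
- plunger (a joint): Travel of the start plunger, m, down positive: 0 up, 0.012 at its stop. A spring drives it up: 2 N at the top, 8 N at the stop.
- plunger_top (a point): Top of the plunger's grey head, 32 across, on the control block at dryer x = -32, y = -140; 132 above the worktop when up, moves straight down 12.
- notebook: Dark blue notebook, 206 x 148 x 12, on the front of the worktop on the side where the tray is not; leave it. Origin: middle of its underside.
- jar: Glass jar with black screw cap, 61 across, 100 high, right of the jack; leave it. Origin: middle of its underside.
- beaker: Glass beaker, 57 across, 79 high, left of the jack; leave it.
- brush: Wooden bench brush, 206 long, 17 high, lying left of the jack; leave it.
- wash_bottle: Wash bottle with bent spout, 182 high, left of the dryer; leave it.
- timer: White lab timer, 58 x 64 x 20, to the right before the dryer; leave it.
Things that resemble listed ones, but are neither listed nor needed, are in the scene too. What is shaped like the sieve but pink is not meant.

How it is judged:
On the way, in this order (a step that is already met when the one before it is completed fails the run):
1. the tray stands level on the lab jack, nose towards the dryer, and is let go (x of tray in the frame of lab_jack between -0.045 and 0.05 m and y of tray in the frame of lab_jack between -0.03 and 0.03 m and z of tray in the frame of lab_jack between 0.064 and 0.077 m and x of tray_nose in the frame of lab_jack above 0.03 m and x of tray_nose in the frame of dryer below 0 m and angle between tray's own z axis and vertical below 0.06 rad and contact force between the fingers and tray below 0.1 N), for 0.2 s.
2. the tray spans the gap level, nose on the dryer's shelf and tail on the jack (x of tray_nose in the frame of dryer between 0.004 and 0.1 m and z of tray_nose in the frame of dryer between 0.061 and 0.08 m and x of tray_tail in the frame of lab_jack below 0.05 m and z of tray_tail in the frame of lab_jack between 0.063 and 0.082 m), for 0.1 s.
3. the tray is home against the back bumpers and let go (x of tray_nose in the frame of dryer above 0.193 m and y of tray_nose in the frame of dryer between -0.012 and 0.012 m and y of tray_tail in the frame of dryer between -0.012 and 0.012 m and z of tray_nose in the frame of dryer between 0.063 and 0.073 m and z of tray_tail in the frame of dryer between 0.063 and 0.073 m and contact force between the fingers and tray below 0.1 N), for 0.2 s.
4. with the tray home, the plunger is pressed down to its stop (x of tray_nose in the frame of dryer above 0.193 m and y of tray_nose in the frame of dryer between -0.012 and 0.012 m and y of tray_tail in the frame of dryer between -0.012 and 0.012 m and z of tray_nose in the frame of dryer between 0.063 and 0.073 m and z of tray_tail in the frame of dryer between 0.063 and 0.073 m and value of joint plunger above 0.0105 m), for 0.05 s.
At the end, for the whole second after the job is handed in: Tray flat on the dryer's shelf between the guides, nose within 7 mm of the back bumpers, released and still; rotor and ring sieve both flat on its floor; plunger has been pressed to its stop with the tray home and is up again (all of step 3 and x of rotor in the frame of tray between -0.07 and 0.07 m and y of rotor in the frame of tray between -0.03 and 0.03 m and z of rotor in the frame of tray between -0.002 and 0.012 m and angle between each of rotor, sieve's own z axis and vertical below 0.12 rad and x of sieve in the frame of tray between -0.07 and 0.07 m and y of sieve in the frame of tray between -0.03 and 0.03 m and z of sieve in the frame of tray between -0.002 and 0.012 m and angle between tray's own z axis and vertical below 0.03 rad and linear speed of tray below 0.01 m/s and value of joint plunger below 0.002 m); the robot touches nothing.
It fails at once if the tray is tipped more than 8 degrees (angle between tray's own z axis and vertical above 0.14 rad).
It fails at once if an end of the tray dips more than 10 mm into the gap ((x of tray_nose in the frame of dryer between -0.11 and 0.2 m and z of tray_nose in the frame of dryer below 0.058 m) or (x of tray_tail in the frame of dryer between -0.11 and 0.03 m and z of tray_tail in the frame of dryer below 0.058 m)).
It fails at once if the tray is lifted over the gap instead of slid across (x of tray_nose in the frame of dryer above -0.005 m and z of any of tray_nose, tray_tail in the frame of dryer above 0.09 m).
It fails at once if the rotor or the sieve leaves the tray (distance between any of rotor, sieve and tray above 0.09 m).
It fails at once if another thing on the worktop is moved more than 30 mm (distance of any of notebook, jar, beaker, brush, wash_bottle, timer from where it was at the start of the episode above 0.03 m).
It also fails if it takes over 72 s, if anything falls off the work surface, if the arm or the gripper's body presses on something with over 40 N, if the wrist force passes 120 N, or if a joint passes its speed limit or range.

### The arm

A 6-joint arm with a two-finger parallel gripper is mounted at the origin on a cart in front of the work surface, level with it; the furniture and walls round the work are solid. World frame = base frame: x ahead of the robot, y to its left, z up, the work surface at z = 0. Lengths are in m, angles in rad, forces in N, time in s.
With the tool pointing down it reaches from about 0.375 to 0.9 m from the base axis. Payload 3.1 kg.
Tool frame: the origin (TCP) lies between the finger pads; the fingertips stand 22 mm ahead of it and the grasp point (between the pads) lies 3 mm ahead of it; z points along the fingers, y is the line along which they close (so a half turn about z gives the same grasp; the last joint's range is limited). The gripper opens to 87 mm and grips with 3 to 60 N. Pads are 19 mm wide; open, the fingers measure 117 mm over their backs; the gripper's body (75 mm by 190 mm) begins 51 mm behind the grasp point.
Start: joints at [-1.44, 0.527, 1.433, -0, 1.181, -0.178], TCP at [0.19, -0.595, 0.245] pointing down, gripper open.
Joint ranges: [-3.08, 3.08], [-0.75, 2.2], [0.22, 2.44], [-1.43, 4.57], [0, 2.65], [-2.85, 2.85]. Speed limits (rad/s): [2.79, 2.79, 3.14, 3.14, 3.14, 3.14].

### API

Orientations are given as a unit quaternion [w, x, y, z].
In Python, from plant import status, optics, bot gives the robot as it stands.
- The arm moves only by the tool play_rows, never from a script. Its argument "commands" is a list of rows, each a list of 7 numbers: the shift along the tool's x, y, z in m, then the turn, a rotation vector about the tool's x, y, z in rad, then the finger opening in m, from 0 to 0.087. A call has 1 to 8 rows; each row shifts and turns the commanded pose from where the row before left it, along the tool's axes as they then stand; what a row does not reach is not made up. A row lasts 1/10 s, in which the tool goes at most 50 mm and 8.59 degrees, less where a joint would pass 70% of its speed; a pose out of reach is approached as far as the arm can. A call with a gripper value outside its range is refused whole. The fingers move at their own pace and stop on an object; the grip force is fixed at half the most. Time passes only in rows, so rows that do not move let the fingers close. It gives the time, the measured TCP pose, the force, the opening and the grip force at its end, in the units of the state.
- status.state(): the state, without advancing time (a new reading comes with each control period).
- optics.get_image(name): name is "scene" or "top" or "wrist"; returns the picture (420x560x3 uint8, red, green, blue); there is no depth.
- optics.calibration(name): a dict with "fx", "fy", "cx", "cy" (pixels), "extrinsics" (4x4, takes a point from camera to world coordinates). Camera axes: x right, y down, z forward; pixel columns grow to the right and rows downward; lengths in m; the calibration is good to about 2 mm. A picture is of the moment at which its call begins: read the wrist's pose just before it. calibration takes no time and is no camera call; for the wrist camera it gives the pose at the moment of the call.
- bot.close_job(): hands the job in; it is judged then, once.
The state is a dict: "t": time; "joint_pos": joint angles; "joint_velocities": joint speeds; "effort": joint torques, N m; "ee_pos": TCP position; "eef_rot": TCP orientation; "ft_force": force on the tool from outside, world axes, zero at the start; "ft_torque": the same for the moment, N m; "opening": finger opening in m; "grip_force": force on a finger pad.
Only numpy, scipy, OpenCV 4.12 (cv2) and the standard library are available. Lean on these libraries where they do the work, as an engineer would, in place of code of your own. Each camera call takes 0.05 s, during which the arm holds its last target. There are 200 camera calls.

## Working session

There is one attempt and no reset: what is moved stays moved. The work goes in short steps, Python scripts to look and compute and a tool call to move; the robot and the scene stay as the last step left them, time stands still between calls to the robot, and variables do not carry over. Pictures are saved under pics/ and viewed, at most 13 in all, crops included, and the job is handed in when it is done.

Besides the shell and the picture viewer there is one more tool, called after "Emit:" by a JSON object that holds its "api" and its "payload". play_rows: Moves the arm, as the interface text tells. Its arguments: {"type":"object","properties":{"commands":{"type":"array","items":{"type":"array","items":{"type":"number"}}}},"required":["commands"]}

```bash
ls; mkdir -p pics; python3 - <<'E'
from plant import status, optics
import cv2, numpy as np
for n in ["scene","top"]:
    im=optics.get_image(n); cv2.imwrite(f"pics/{n}0.png",im[...,::-1])
    c=optics.calibration(n); print(n,c["fx"],c["fy"],c["cx"],c["cy"],np.round(c["extrinsics"],4).tolist())
print(status.state())
E
```

```text
pics
scene 418.22148002932096 418.22148002932096 283.6353091240359 210.2025641605828 [[-0.5767, -0.566, 0.5891, -0.3097], [-0.8168, 0.3875, -0.4274, 0.5569], [0.0136, -0.7277, -0.6858, 1.1576], [0.0, 0.0, 0.0, 1.0]]
top 523.741579762044 523.741579762044 275.8258366439065 215.91462723968533 [[-0.0021, -0.9981, 0.0609, 0.4714], [-1.0, 0.0025, 0.0066, -0.0929], [-0.0068, -0.0609, -0.9981, 1.6026], [0.0, 0.0, 0.0, 1.0]]
{'t': 0.1, 'joint_pos': array([-1.44051656e+00,  5.28378266e-01,  1.43377943e+00, -5.50506500e-07,
        1.18141140e+00, -1.78520757e-01]), 'joint_velocities': array([ 0.00017078, -0.00125273, -0.00323333,  0.00133949, -0.00032389,
        0.00110446]), 'effort': array([-7.40169417e-04, -4.40986311e+01, -1.77150500e+01,  6.34735124e-02,
        5.33968024e-02, -4.56147870e-05]), 'ee_pos': array([ 0.18988086, -0.59480379,  0.24366467]), 'eef_rot': array([-9.87941186e-04,  9.88103442e-01,  1.53787552e-01,  2.35796337e-05]), 'ft_force': array([ 0.21129183, -0.33690031, -0.01469545]), 'ft_torque': array([-0.00684935,  0.0163819 , -0.00792664]), 'grip_force': 0.0, 'opening': 0.08666209742586319}
```

View pics/top0.png

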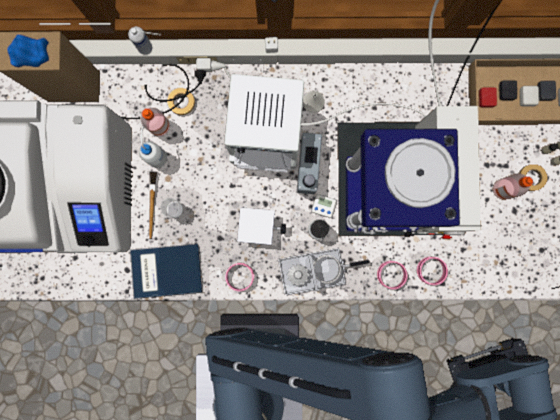

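View pics/scene0.png

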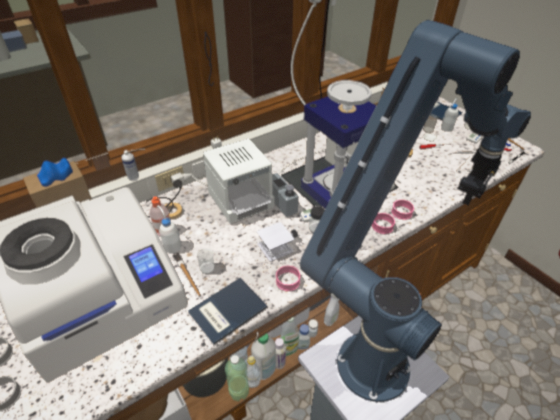

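The top view shows the tray at (313,272), with its handle to the right at (358,265), so the nose points left (+y). The jack plate is at (257,226), the dryer at (264,115), the control block at (312,165), the jar at (320,230) and the notebook at (166,270). Candidates for the sieve: the grey ring in the tray at (328,268), and pink rings at (240,277), (392,275) and (432,270). I choose the grey one in the steel tray with the bail. Next, a close crop to check this and get corner pixels.

```bash
cat > h.py <<'E'
import numpy as np, cv2
from plant import status, optics
from scipy.spatial.transform import Rotation as R
def ray(c,uv,z):
    "pixels -> world points on plane z"
    uv=np.atleast_2d(np.array(uv,float)); E=np.array(c["extrinsics"])
    d=np.c_[(uv[:,0]-c["cx"])/c["fx"],(uv[:,1]-c["cy"])/c["fy"],np.ones(len(uv))]@E[:3,:3].T
    return E[:3,3]+d*((z-E[2,3])/d[:,2])[:,None]
def pose():
    s=status.state(); q=s["eef_rot"]; return s["ee_pos"],R.from_quat([q[1],q[2],q[3],q[0]]),s
E
python3 - <<'E'
from h import *
im=cv2.imread("pics/top0.png")
cv2.imwrite("pics/crop1.png",cv2.resize(im[150:300,205:375],None,fx=4,fy=4,interpolation=cv2.INTER_CUBIC))
E
```

```text
(no output)
```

View pics/crop1.png

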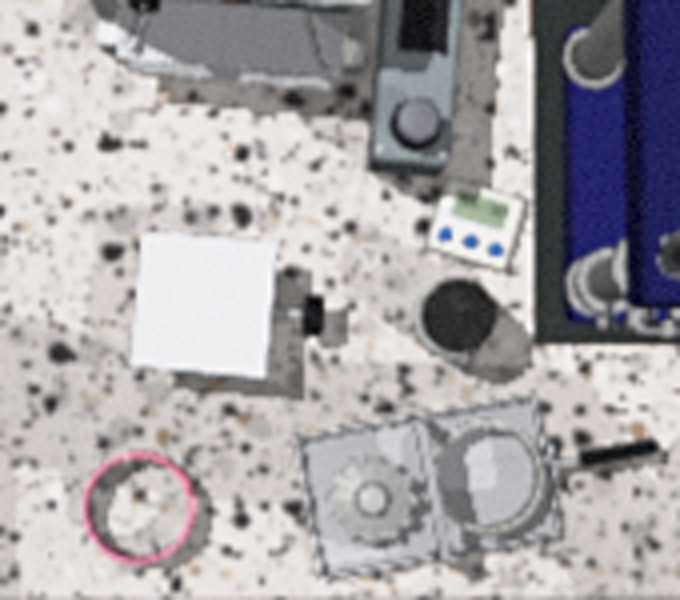

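The crop confirms the choice. The grey toothed rotor (372,498) is in the nose half, the plain grey ring (490,478) in the tail half, and the black grip at (620,453). The bail runs from (428,420) to (447,557). The jack corners are (145,235), (275,240), (268,378) and (132,367), and the plunger head is at (416,122).

```bash
python3 - <<'E'
from h import *
c=optics.calibration("top")
P=lambda l,z: ray(c,(np.array(l)+.5)/4-.5+[205,150],z)
j=P([(145,235),(275,240),(268,378),(132,367)],.07); print("jack",np.round(j,4).tolist(),j.mean(0))
print("jack edges yaw", [np.degrees(np.arctan2(*(b-a)[1::-1])) for a,b in((j[3],j[0]),(j[2],j[1]))], [np.degrees(np.arctan2(*(b-a)[1::-1]))-90 for a,b in((j[1],j[0]),(j[2],j[3]))])
t=P([(300,440),(325,577),(560,540),(537,398)],.016); print("tray",np.round(t,4).tolist(),t.mean(0))
print("yaw",[np.degrees(np.arctan2(*(a-b)[1::-1])) for a,b in((t[0],t[3]),(t[1],t[2]))])
b=P([(428,420),(447,557)],.087); print("bail",b,b.mean(0))
print("grip",P([(582,461),(658,445)],.041)); print("plunger",P([(416,122)],.132)); print("jar",P([(458,315)],.1))
print("dryer front roof corners?"); 
print("block", P([(370,165),(445,172)],.11))
print("shelf",P([(105,60),(365,85)],.068))
E
```

```text
jack [[0.5873, 0.0199, 0.07], [0.5834, -0.0755, 0.07], [0.4823, -0.0702, 0.07], [0.4905, 0.0292, 0.07]] [ 0.53586777 -0.02416753  0.07      ]
jack edges yaw [np.float64(-5.503760117931237), np.float64(-3.0024943928166867)] [np.float64(-2.358696242989893), np.float64(-4.742029953640454)]
tray [[0.4359, -0.0935, 0.016], [0.3332, -0.112, 0.016], [0.3605, -0.2889, 0.016], [0.4671, -0.2726, 0.016]] [ 0.39918443 -0.19174624  0.016     ]
yaw [np.float64(99.90337042556804), np.float64(98.7946834698631)]
bail [[ 0.4516669  -0.18583401  0.087     ]
 [ 0.35348714 -0.19885881  0.087     ]] [ 0.40257702 -0.19234641  0.087     ]
grip [[ 0.42049951 -0.30266317  0.041     ]
 [ 0.43221865 -0.35913248  0.041     ]]
plunger [[ 0.66208218 -0.17592635  0.132     ]]
jar [[ 0.52689411 -0.20701448  0.1       ]]
dryer front roof corners?
block [[ 0.63407326 -0.14407566  0.11      ]
 [ 0.62888752 -0.19769288  0.11      ]]
shelf [[ 0.71715356  0.0498423   0.068     ]
 [ 0.69795125 -0.14210294  0.068     ]]
```

Emit:
{"api": "play_rows", "payload": {"commands": [[0.02,-0.02,0.003,0,0,0,0.087],[0.025,-0.025,0.003,0,0,0,0.087],[0.028,-0.028,0.004,0,0,0,0.087],[0.028,-0.028,0.004,0,0,0,0.087],[0.028,-0.028,0.004,0,0,0,0.087],[0.028,-0.028,0.004,0,0,0,0.087],[0.028,-0.028,0.004,0,0,0,0.087],[0.028,-0.028,0.004,0,0,0,0.087]]}}

```text
t: 0.9
ee_pos: [0.3285, -0.3261, 0.2142]
eef_rot: [-0.0, 0.988, 0.154, -0.0]
ft_force: [0.9, -0.7, 0.1]
opening: 0.0868
grip_force: 0.0
```

Emit:
{"api": "play_rows", "payload": {"commands": [[0.028,-0.028,0.004,0,0,0,0.087],[0.028,-0.028,0.004,0,0,0,0.087],[0.028,-0.028,0.004,0,0,0,0.087],[0.025,-0.023,0.003,0,0,0,0.087],[0,0,0,0,0,-0.1,0.087],[0,0,0,0,0,-0.145,0.087],[0,0,0,0,0,-0.145,0.087],[0,0,0,0,0,-0.145,0.087]]}}

```text
t: 1.7
ee_pos: [0.3994, -0.1923, 0.1993]
eef_rot: [-0.0, 0.911, 0.412, -0.0]
ft_force: [-0.4, -0.0, 0.7]
opening: 0.087
grip_force: 0.0
```

Emit:
{"api": "play_rows", "payload": {"commands": [[0,0,0,0,0,-0.145,0.087],[0,0,0,0,0,-0.145,0.087],[0,0,0,0,0,-0.145,0.087],[0,0,0,0,0,-0.145,0.087],[0,0,0,0,0,-0.145,0.087],[0,0,0,0,0,-0.145,0.087],[0,0,0,0,0,-0.145,0.087],[0,0,0,0,0,-0.145,0.087]]}}

```text
t: 2.5
ee_pos: [0.3993, -0.1925, 0.1993]
eef_rot: [-0.0, 0.536, 0.844, 0.0]
ft_force: [-0.4, -0.0, 0.5]
opening: 0.0868
grip_force: 0.0
```

Emit:
{"api": "play_rows", "payload": {"commands": [[0,0,0,0,0,-0.145,0.087],[0,0,0,0,0,-0.145,0.087],[0,0,0,0,0,-0.145,0.087],[0,0,0,0,0,-0.145,0.087],[0,0,0,0,0,-0.145,0.087],[0,0,0,0,0,-0.145,0.087],[0,0,0,0,0,-0.145,0.087],[0,0,0,0,0,-0.145,0.087]]}}

```text
t: 3.3
ee_pos: [0.3993, -0.1925, 0.1993]
eef_rot: [-0.0, -0.014, 1.0, 0.0]
ft_force: [-0.3, 0.1, -0.5]
opening: 0.087
grip_force: 0.0
```

```bash
cat >> h.py <<'E'
def goto(p,yaw):
    "tool-frame shift and turn from the measured pose to TCP p, pointing down, tool y axis at world yaw (deg)"
    x,r,s=pose(); a=np.radians(yaw); y=np.array([np.cos(a),np.sin(a),0]); z=np.array([0,0,-1.])
    T=R.from_matrix(np.c_[np.cross(y,z),y,z]); m=r.as_matrix()
    print("at",np.round(x,4),"yaw",round(np.degrees(np.arctan2(m[1,1],m[0,1])),2),"t",s["t"],"open",round(s["opening"],4),"grip",s["grip_force"],"F",np.round(s["ft_force"],1))
    print("shift in target tool axes",np.round(T.inv().apply(np.array(p)-x),4),"in present axes",np.round(r.inv().apply(np.array(p)-x),4),"turn",np.round((r.inv()*T).as_rotvec(),4))
E
python3 - <<'E'
from h import *
goto([.4015,-.192,.08],99.3)
c=optics.calibration("wrist"); print(np.round(c["extrinsics"],3).tolist())
cv2.imwrite("pics/w1.png",optics.get_image("wrist")[...,::-1])
E
```

```text
at [ 0.3993 -0.1925  0.1993] yaw 91.62 t 3.3 open 0.087 grip 0.0 F [-0.3  0.1 -0.5]
shift in target tool axes [-0.0023  0.0002  0.1193] in present axes [-0.0023  0.0004  0.1193] turn [ 0.0005 -0.0005 -0.1341]
[[-0.028, 0.961, 0.274, 0.325], [1.0, 0.026, 0.007, -0.195], [-0.0, 0.274, -0.962, 0.339], [0.0, 0.0, 0.0, 1.0]]
```

View pics/w1.png

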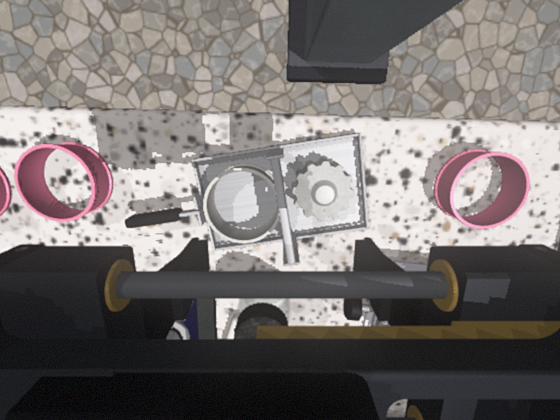

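The wrist view shows the bail running from about (281,195) to (292,262), the rotor at (324,194) in the nose half and the grey sieve at (243,205).

```bash
python3 - <<'E'
from h import *
c=optics.calibration("wrist")
print(ray(c,[(285,205),(292,262)],.087), ray(c,[(359,133),(368,229),(195,160),(214,248)],.016), ray(c,[(359,133),(368,229),(195,160),(214,248)],.016).mean(0))
im=cv2.imread("pics/w1.png"); cv2.imwrite("pics/w1c.png",cv2.resize(im[120:280,180:380],None,fx=4,fy=4,interpolation=cv2.INTER_CUBIC))
E
```

```text
[[ 0.39389283 -0.18976309  0.087     ]
 [ 0.44909858 -0.18124814  0.087     ]] [[ 0.33157603 -0.11237231  0.016     ]
 [ 0.4392221  -0.0906457   0.016     ]
 [ 0.36563324 -0.28794295  0.016     ]
 [ 0.46882903 -0.27045489  0.016     ]] [ 0.4013151  -0.19035396  0.016     ]
```

View pics/w1c.png

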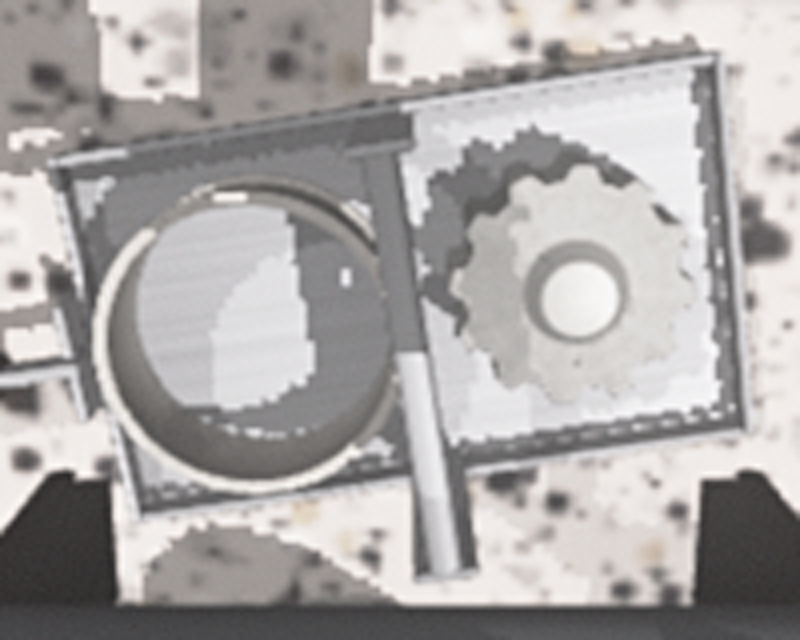

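Emit:
{"api": "play_rows", "payload": {"commands": [[0,0,0,0,0,-0.134,0.087],[-0.002,0.001,0.03,0,0,0,0.087],[0,0,0.04,0,0,0,0.087],[0,0,0.03,0,0,0,0.087],[0,0,0.019,0,0,0,0.087],[0,0,0,0,0,0,0.05],[0,0,0,0,0,0,0.02],[0,0,0,0,0,0,0]]}}

```text
t: 4.15
ee_pos: [0.4019, -0.1918, 0.0814]
eef_rot: [0.001, -0.078, 0.997, -0.001]
ft_force: [0.2, -0.7, 0.8]
opening: 0.0706
grip_force: 0.0
```

Emit:
{"api": "play_rows", "payload": {"commands": [[0,0,0,0,0,0,0],[0,0,0,0,0,0,0],[0,0,0,0,0,0,0],[0,0,0,0,0,0,0]]}}

```text
t: 4.55
ee_pos: [0.4014, -0.1915, 0.0809]
eef_rot: [0.0, -0.078, 0.997, -0.0]
ft_force: [0.5, 0.5, -0.5]
opening: 0.039
grip_force: 0.0
```

Emit:
{"api": "play_rows", "payload": {"commands": [[0,0,0,0,0,0,0],[0,0,0,0,0,0,0],[0,0,0,0,0,0,0],[0,0,0,0,0,0,0],[0,0,0,0,0,0,0],[0,0,0,0,0,0,0],[0,0,0,0,0,0,0]]}}

```text
t: 5.25
ee_pos: [0.4011, -0.191, 0.0805]
eef_rot: [-0.0, -0.078, 0.997, 0.0]
ft_force: [0.6, 1.5, 0.8]
opening: 0.0076
grip_force: 29.9
```

Emit:
{"api": "play_rows", "payload": {"commands": [[0,0,-0.002,0,0,0,0],[0,0,-0.005,0,0,0,0],[0,0,-0.01,0,0,0,0],[0,0,-0.015,0,0,0,0],[0,0,-0.015,0,0,0,0],[0,0,-0.015,0,0,0,0],[0,0,-0.01,0,0,0,0],[0,0,-0.003,0,0,0,0]]}}

```text
t: 6.05
ee_pos: [0.4016, -0.1917, 0.1568]
eef_rot: [0.001, -0.078, 0.997, -0.001]
ft_force: [0.4, -1.5, -6.6]
opening: 0.0078
grip_force: 30.0
```

```bash
python3 - <<'E'
from h import *
goto([.546,-.0247,.25],-4)
cv2.imwrite("pics/s2.png",cv2.resize(optics.get_image("scene")[180:300,220:380,::-1],None,fx=4,fy=4))
print(pose()[2]["ft_torque"])
E
```

```text
at [ 0.4016 -0.1917  0.1568] yaw 98.94 t 6.05 open 0.0078 grip 29.978133123368025 F [ 0.4 -1.5 -6.6]
shift in target tool axes [ 0.1767  0.1324 -0.0932] in present axes [-0.1687  0.1424 -0.0932] turn [1.0000e-04 2.7000e-03 1.7967e+00]
[ 0.11848183 -0.1789622  -0.05919016]
```

View pics/s2.png

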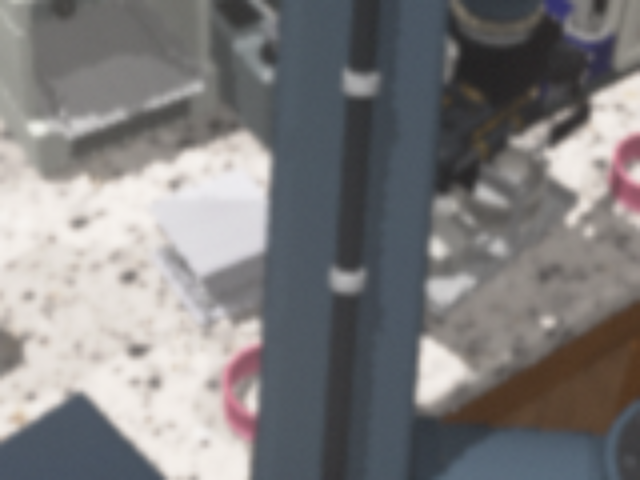

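Emit:
{"api": "play_rows", "payload": {"commands": [[0,0,-0.01,0,0,0,0],[0,0,-0.018,0,0,0,0],[0,0,-0.02,0,0,0,0],[-0.006,0.005,-0.018,0,0,0,0],[-0.014,0.012,-0.008,0,0,0,0],[-0.02,0.017,0,0,0,0,0],[-0.02,0.017,0,0,0,0,0],[-0.02,0.017,0,0,0,0,0]]}}

```text
t: 6.9
ee_pos: [0.4694, -0.1106, 0.2292]
eef_rot: [-0.001, -0.078, 0.997, 0.001]
ft_force: [-0.3, -0.4, -7.0]
opening: 0.0076
grip_force: 30.0
```

Emit:
{"api": "play_rows", "payload": {"commands": [[-0.02,0.017,0,0,0,0,0],[-0.02,0.017,0,0,0,0,0],[-0.02,0.017,0,0,0,0,0],[-0.018,0.015,0,0,0,0,0],[-0.009,0.007,0,0,0,0,0],[-0.002,0.002,0,0,0,0.03,0],[0,0,0,0,0,0.07,0],[0,0,0,0,0,0.1,0]]}}

```text
t: 7.7
ee_pos: [0.5448, -0.0239, 0.2288]
eef_rot: [-0.002, 0.023, 1.0, 0.0]
ft_force: [-0.5, -0.1, -8.0]
opening: 0.0077
grip_force: 29.9
```

Emit:
{"api": "play_rows", "payload": {"commands": [[0,0,0,0,0,0.11,0],[0,0,0,0,0,0.11,0],[0,0,0,0,0,0.11,0],[0,0,0,0,0,0.11,0],[0,0,0,0,0,0.11,0],[0,0,0,0,0,0.11,0],[0,0,0,0,0,0.11,0],[0,0,0,0,0,0.11,0]]}}

```text
t: 8.5
ee_pos: [0.5446, -0.0242, 0.2288]
eef_rot: [-0.002, 0.448, 0.894, -0.001]
ft_force: [-1.1, 0.6, -8.1]
opening: 0.0076
grip_force: 29.9
```

Emit:
{"api": "play_rows", "payload": {"commands": [[0,0,0,0,0,0.11,0],[0,0,0,0,0,0.11,0],[0,0,0,0,0,0.11,0],[0,0,0,0,0,0.11,0],[0,0,0,0,0,0.11,0],[0,0,0,0,0,0.09,0],[0,0,0,0,0,0.05,0],[0,0,0,0,0,0.02,0]]}}

```text
t: 9.3
ee_pos: [0.5448, -0.0241, 0.2289]
eef_rot: [-0.001, 0.729, 0.684, -0.001]
ft_force: [0.2, 0.7, -8.4]
opening: 0.0073
grip_force: 30.0
```

```bash
python3 - <<'E'
from h import *
goto([.546,-.0247,.152],-4)
cv2.imwrite("pics/t3.png",cv2.resize(optics.get_image("top")[90:240,170:370,::-1],None,fx=4,fy=4,interpolation=cv2.INTER_CUBIC))
cv2.imwrite("pics/w3.png",optics.get_image("wrist")[...,::-1])
E
```

```text
at [ 0.5448 -0.0241  0.2289] yaw -3.68 t 9.3 open 0.0073 grip 29.955332265235484 F [ 0.2  0.7 -8.4]
shift in target tool axes [-0.0005  0.0013  0.0769] in present axes [-0.0005  0.0015  0.0769] turn [-0.0031 -0.0001  0.0055]
```

View pics/w3.png

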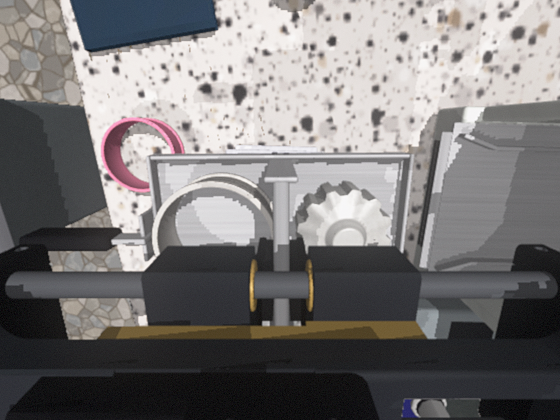

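Emit:
{"api": "play_rows", "payload": {"commands": [[0,0.001,0.01,-0.003,0,0.005,0],[0,0,0.018,0,0,0,0],[0,0,0.018,0,0,0,0],[0,0,0.014,0,0,0,0],[0,0,0.009,0,0,0,0],[0,0,0.005,0,0,0,0],[0,0,0.002,0,0,0,0],[0,0,0,0,0,0,0]]}}

```text
t: 10.2
ee_pos: [0.5475, -0.024, 0.1537]
eef_rot: [0.001, 0.731, 0.683, 0.001]
ft_force: [0.8, 0.4, -7.6]
opening: 0.0077
grip_force: 30.0
```

Emit:
{"api": "play_rows", "payload": {"commands": [[0,0,0.001,0,0,0,0],[0,0,0,0,0,0,0]]}}

```text
t: 10.4
ee_pos: [0.5476, -0.024, 0.1531]
eef_rot: [0.002, 0.731, 0.683, 0.001]
ft_force: [0.2, -0.3, -8.1]
opening: 0.0078
grip_force: 30.0
```

Emit:
{"api": "play_rows", "payload": {"commands": [[0,0,0.001,0,0,0,0],[0,0,0,0,0,0,0],[0,0,0.001,0,0,0,0],[0,0,0,0,0,0,0]]}}

```text
t: 10.8
ee_pos: [0.5473, -0.024, 0.1507]
eef_rot: [0.001, 0.731, 0.683, 0.001]
ft_force: [0.8, -0.6, -7.1]
opening: 0.0074
grip_force: 29.9
```

Emit:
{"api": "play_rows", "payload": {"commands": [[0,0,0.001,0,0,0,0],[0,0,0,0,0,0,0]]}}

```text
t: 11.0
ee_pos: [0.5471, -0.024, 0.1505]
eef_rot: [0.001, 0.731, 0.683, 0.001]
ft_force: [-3.1, -0.9, 2.9]
opening: 0.0075
grip_force: 29.9
```

Emit:
{"api": "play_rows", "payload": {"commands": [[0,0,0,0,0,0,0.03],[0,0,0,0,0,0,0.05],[0,0,0,0,0,0,0.05],[0,0,0,0,0,0,0.05],[0,0,0,0,0,0,0.05],[0,0,0,0,0,0,0.05],[0,0,0,0,0,0,0.05],[0,0,0,0,0,0,0.05]]}}

```text
t: 11.8
ee_pos: [0.5472, -0.0239, 0.1495]
eef_rot: [0.001, 0.731, 0.683, 0.001]
ft_force: [-0.1, 0.4, 0.1]
opening: 0.0496
grip_force: 0.0
```

Emit:
{"api": "play_rows", "payload": {"commands": [[0,0,-0.005,0,0,0,0.05],[0,0,-0.02,0,0,0,0.05],[0,0,-0.03,0,0,0,0.05],[0,0,-0.03,0,0,0,0.05],[0,0,-0.03,0,0,0,0.05],[0,0,-0.01,0,0,0,0.05],[0,-0.03,0,0,0,0,0.05],[0,-0.04,0,0,0,0,0.05]]}}

```text
t: 12.6
ee_pos: [0.4776, -0.0195, 0.2744]
eef_rot: [0.002, 0.731, 0.683, 0.002]
ft_force: [-1.4, 0.1, -0.2]
opening: 0.0501
grip_force: 0.0
```

Emit:
{"api": "play_rows", "payload": {"commands": [[0,-0.04,0,0,0,0,0.05],[0,-0.03,0,0,0,0,0.05],[0,0,0,0,0,0,0.05]]}}

```text
t: 12.9
ee_pos: [0.4017, -0.0129, 0.2731]
eef_rot: [-0.002, 0.731, 0.683, -0.001]
ft_force: [0.3, 0.2, 0.2]
opening: 0.0497
grip_force: 0.0
```

```bash
python3 - <<'E'
from h import *
goto([.402,-.014,.2],-94)
cv2.imwrite("pics/t4.png",cv2.resize(optics.get_image("top")[90:240,185:385,::-1],None,fx=4,fy=4,interpolation=cv2.INTER_CUBIC))
E
```

```text
at [ 0.4017 -0.0129  0.2731] yaw -3.9 t 12.9 open 0.0497 grip 0.0 F [0.3 0.2 0.2]
shift in target tool axes [0.0004 0.0011 0.0731] in present axes [-0.0012  0.0006  0.0731] turn [-0.004   0.0017  1.5725]
```

View pics/t4.png

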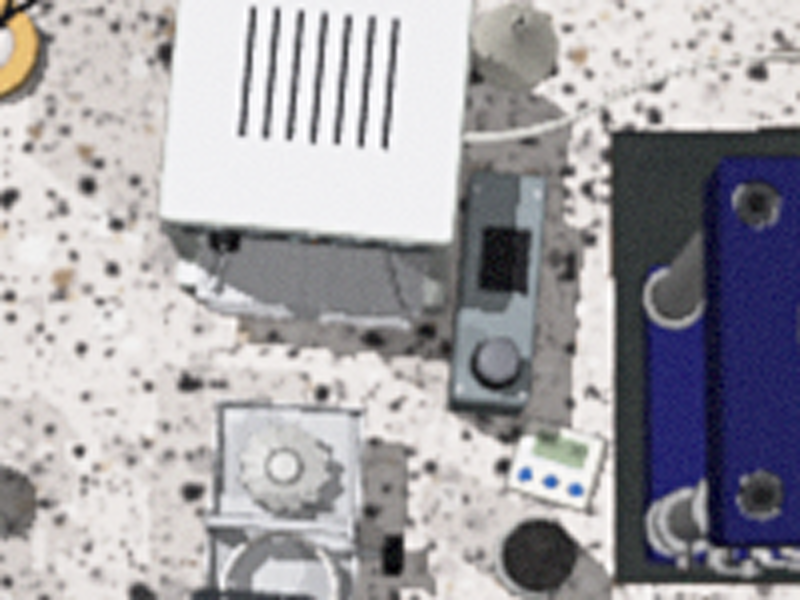

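The picture shows the tray standing on the jack with its nose edge at (220,403)-(362,410). The dryer's roof front edge runs (163,225)-(450,243) and the plunger is at (496,361).

```bash
python3 - <<'E'
from h import *
c=optics.calibration("top")
P=lambda l,z: ray(c,(np.array(l)+.5)/4-.5+[185,90],z)
yaw=lambda a,b: np.degrees(np.arctan2(*(b-a)[1::-1]))
n=P([(220,403),(362,410)],.086); print("nose",n.round(4).tolist(),n.mean(0),yaw(n[1],n[0])-90)
b=P([(205,517),(357,533)],.157); print("bail",b.round(4).tolist(),b.mean(0),yaw(b[1],b[0])-90)
r=P([(163,225),(450,243)],.216); print("roof",r.round(4).tolist(),r.mean(0),yaw(r[1],r[0])-90,np.linalg.norm(r[0]-r[1]))
p=P([(496,361)],.132)[0]; print("plunger",p)
for y in(-3,-3.6,-4.2):
    M=R.from_euler('z',y,degrees=True).as_matrix(); print(y,"origin from plunger",p+M@[.032,.14,0],"from roof",r.mean(0)-M@[.03,0,0])
print("block edge yaw",[yaw(*P(l,.11)) for l in([(455,400),(472,185)],[(527,408),(545,180)])])
s=P([(470,184),(546,183)],.11)
E
```

```text
nose [[0.6386, 0.0224, 0.086], [0.6332, -0.0809, 0.086]] [ 0.63592623 -0.02922426  0.086     ] -2.998673109225564
bail [[0.5516, 0.0273, 0.157], [0.5403, -0.0778, 0.157]] [ 0.54595536 -0.02528261  0.157     ] -6.155340748191861
roof [[0.7441, 0.051, 0.216], [0.7313, -0.1409, 0.216]] [ 0.73766287 -0.04498816  0.216     ] -3.819214527734772 0.19233058989007462
plunger [ 0.6627924  -0.17593057  0.132     ]
-3 origin from plunger [ 0.70207558 -0.03779719  0.132     ] from roof [ 0.70770398 -0.04341809  0.216     ]
-3.6 origin from plunger [ 0.70351993 -0.03821613  0.132     ] from roof [ 0.70772207 -0.04310445  0.216     ]
-4.2 origin from plunger [ 0.70495981 -0.03865017  0.132     ] from roof [ 0.70774343 -0.04279102  0.216     ]
block edge yaw [np.float64(-4.769325456038063), np.float64(-4.881375061190848)]
```

Emit:
{"api": "play_rows", "payload": {"commands": [[0,-0.006,0,-0.004,0.001,-0.07,0.05],[0,0,0,0,0,-0.13,0.05],[0,0,0,0,0,-0.145,0.05],[0,0,0,0,0,-0.145,0.05],[0,0,0,0,0,-0.145,0.05],[0,0,0,0,0,-0.145,0.05],[0,0,0,0,0,-0.145,0.05],[0,0,0,0,0,-0.145,0.05]]}}

```text
t: 13.75
ee_pos: [0.4027, -0.0143, 0.274]
eef_rot: [0.004, 0.278, 0.961, 0.001]
ft_force: [0.0, 0.6, 0.7]
opening: 0.0498
grip_force: 0.0
```

Emit:
{"api": "play_rows", "payload": {"commands": [[0,0,0,0,0,-0.145,0.05],[0,0,0,0,0,-0.145,0.05],[0,0,0,0,0,-0.145,0.05],[0,0,0,0,0,-0.066,0.05],[0,0,0.03,0,0,0,0.05],[0,0,0.03,0,0,0,0.05],[0,0,0.02,0,0,0,0.05],[0,0,0,0,0,0,0.05]]}}

```text
t: 14.55
ee_pos: [0.4013, -0.0137, 0.1919]
eef_rot: [0.001, 0.034, 0.999, 0.001]
ft_force: [-0.2, -0.3, -0.1]
opening: 0.0504
grip_force: 0.0
```

```bash
python3 - <<'E'
from h import *
goto([.395,-.0135,.103],86)
c=optics.calibration("wrist"); print(c["fx"],c["cx"],c["cy"],np.round(c["extrinsics"],4).tolist())
cv2.imwrite("pics/w5.png",cv2.resize(optics.get_image("wrist")[...,::-1],(800,600),interpolation=cv2.INTER_CUBIC))
E
```

```text
at [ 0.4013 -0.0137  0.1919] yaw 86.11 t 14.55 open 0.0504 grip 0.0 F [-0.2 -0.3 -0.1]
shift in target tool axes [ 0.0063 -0.0002  0.0889] in present axes [ 0.0065 -0.0004  0.0889] turn [0.0025 0.0019 0.0018]
294.5632149241893 280.988900248671 207.90290382248253 [[0.0686, 0.9587, 0.2759, 0.3267], [0.9976, -0.0665, -0.0171, -0.0093], [0.002, 0.2764, -0.961, 0.3312], [0.0, 0.0, 0.0, 1.0]]
```

View pics/w5.png

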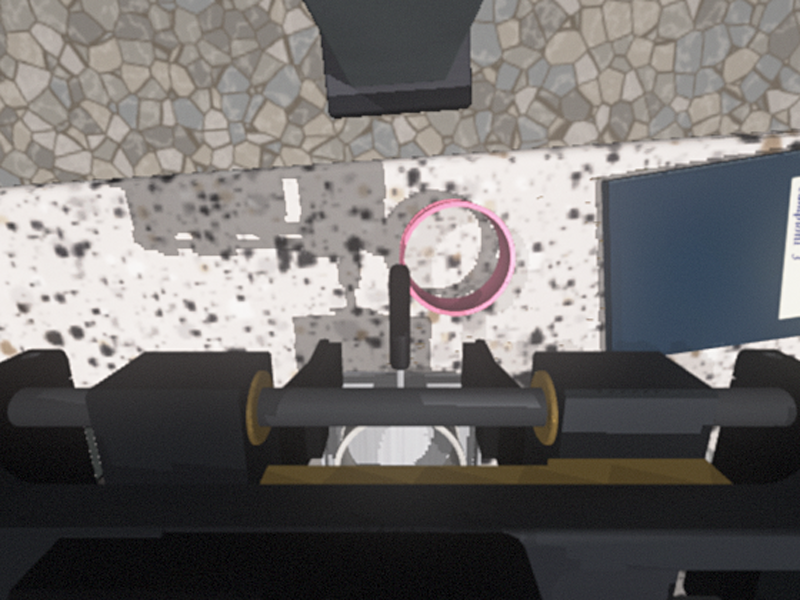

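The picture shows the black grip sleeve running from (400,265) to (400,370), centred between the open fingers.

```bash
python3 - <<'E'
from h import *
c=optics.calibration("wrist")
g=ray(c,np.array([(399,268),(399.5,366)])/(800/560),.11); print(g, np.degrees(np.arctan2(*(g[1]-g[0])[1::-1])))
E
```

```text
[[ 0.37522214 -0.01379048  0.11      ]
 [ 0.43287091 -0.01755069  0.11      ]] -3.7319062640974074
```

Emit:
{"api": "play_rows", "payload": {"commands": [[0.006,-0.002,0.02,0.002,0.002,0.002,0.05],[0,0,0.03,0,0,0,0.05],[0,0,0.025,0,0,0,0.05],[0,0,0.01,0,0,0,0.05],[0,0,0.004,0,0,0,0.03],[0,0,0,0,0,0,0.02],[0,0,0,0,0,0,0.02],[0,0,0,0,0,0,0.02]]}}

```text
t: 15.4
ee_pos: [0.3969, -0.0158, 0.1059]
eef_rot: [0.004, 0.035, 0.999, -0.001]
ft_force: [0.8, -0.1, -0.4]
opening: 0.0261
grip_force: 0.0
```

Emit:
{"api": "play_rows", "payload": {"commands": [[0,0,0,0,0,0,0.01],[0,0,0,0,0,0,0],[0,0,0,0,0,0,0],[0,0,0,0,0,0,0]]}}

```text
t: 15.8
ee_pos: [0.3964, -0.0156, 0.1055]
eef_rot: [0.003, 0.035, 0.999, -0.001]
ft_force: [-0.6, 1.1, 5.6]
opening: 0.0121
grip_force: 30.0
```

```bash
python3 - <<'E'
from h import *
goto([.661,-.037,.103],86)
E
```

```text
at [ 0.3964 -0.0156  0.1055] yaw 86.04 t 15.8 open 0.0121 grip 29.988264134153724 F [-0.6  1.1  5.6]
shift in target tool axes [-0.2655 -0.0029  0.0025] in present axes [-0.2655 -0.0031  0.004 ] turn [-0.0011  0.0059  0.0008]
```

Emit:
{"api": "play_rows", "payload": {"commands": [[0,0,0,0,0,0,0],[0,0,0,0,0,0,0]]}}

```text
t: 16.0
ee_pos: [0.3964, -0.0156, 0.1054]
eef_rot: [0.003, 0.035, 0.999, -0.001]
ft_force: [-0.6, 1.5, 5.2]
opening: 0.0115
grip_force: 30.0
```

Emit:
{"api": "play_rows", "payload": {"commands": [[0,0,-0.001,0,0,0,0],[0,0,0,0,0,0,0]]}}

```text
t: 16.2
ee_pos: [0.3964, -0.0156, 0.1061]
eef_rot: [0.003, 0.035, 0.999, -0.001]
ft_force: [0.7, 0.5, -1.4]
opening: 0.0119
grip_force: 30.0
```

```bash
python3 - <<'E'
from h import *
goto([.661,-.037,.103],86); s=pose()[2]; print(s["ft_torque"],s["joint_pos"])
E
```

```text
at [ 0.3964 -0.0156  0.1061] yaw 86.02 t 16.2 open 0.0119 grip 29.99105628579855 F [ 0.7  0.5 -1.4]
shift in target tool axes [-0.2654 -0.0029  0.0031] in present axes [-0.2654 -0.003   0.0046] turn [-0.001   0.0057  0.0004]
[ 0.37496868 -0.32315668  0.30623158] [-3.23190311e-01  5.11046578e-01  2.12051382e+00  9.80159915e-04
  5.04292065e-01 -1.82545905e+00]
```

Emit:
{"api": "play_rows", "payload": {"commands": [[-0.002,0,0,0,0,0,0],[-0.005,0,0,0,0,0,0],[-0.008,-0.0005,0,0,0,0,0],[-0.008,-0.0005,0,0,0,0,0],[-0.008,-0.0005,0,0,0,0,0],[-0.004,-0.0005,0,0,0,0,0],[0,0,0,0,0,0,0]]}}

```text
t: 16.9
ee_pos: [0.428, -0.0191, 0.1057]
eef_rot: [-0.001, 0.035, 0.999, 0.0]
ft_force: [-4.2, 1.4, 0.4]
opening: 0.0119
grip_force: 30.0
```

```bash
python3 - <<'E'
from h import *
goto([.661,-.037,.103],86); s=pose()[2]; print(s["ft_torque"])
E
```

```text
at [ 0.428  -0.0191  0.1057] yaw 86.0 t 16.9 open 0.0119 grip 30.000127907842398 F [-4.2  1.4  0.4]
shift in target tool axes [-0.2337 -0.0016  0.0027] in present axes [-0.2337 -0.0016  0.0021] turn [ 0.0007 -0.0024  0.0001]
[0.29749833 0.60980614 0.10158825]
```

Emit:
{"api": "play_rows", "payload": {"commands": [[-0.004,0,0,0,0,0,0],[-0.006,0,0,0,0,0,0],[-0.006,0,0,0,0,0,0],[-0.004,0,0,0,0,0,0],[0,0,0,0,0,0,0]]}}

```text
t: 17.4
ee_pos: [0.4478, -0.0205, 0.1058]
eef_rot: [-0.001, 0.035, 0.999, 0.0]
ft_force: [-4.9, 0.3, 2.8]
opening: 0.0113
grip_force: 30.0
```

```bash
python3 - <<'E'
from h import *
goto([.661,-.037,.103],86); s=pose()[2]; print(s["ft_torque"])
cv2.imwrite("pics/t6.png",cv2.resize(optics.get_image("top")[120:240,200:360,::-1],None,fx=5,fy=5,interpolation=cv2.INTER_CUBIC))
E
```

```text
at [ 0.4478 -0.0205  0.1058] yaw 85.99 t 17.4 open 0.0113 grip 29.99259604141116 F [-4.9  0.3  2.8]
shift in target tool axes [-0.2138 -0.0015  0.0028] in present axes [-0.2138 -0.0015  0.0023] turn [ 0.0006 -0.0024 -0.0002]
[ 0.23667067  0.69446739 -0.02116098]
```

View pics/t6.png

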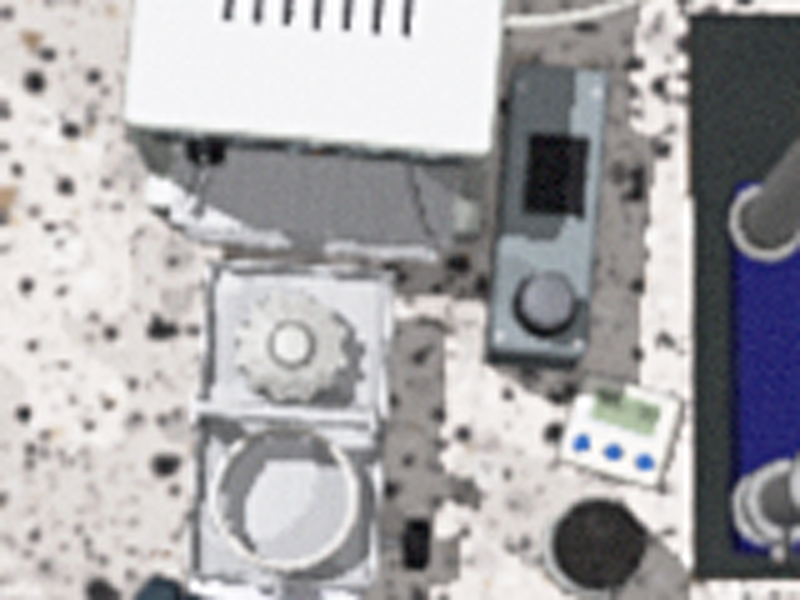

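```bash
python3 - <<'E'
from h import *
c=optics.calibration("top")
P=lambda l,z: ray(c,(np.array(l)+.5)/5-.5+[200,120],z)
for l,z in(([(212,165),(410,165)],.078),([(190,207),(437,240)],.078),([(207,270),(393,275)],.086),([(195,410),(375,425)],.157),([(547,302)],.132)):
    p=P(l,z); print(p.round(4).tolist(),p.mean(0).round(4))
E
```

```text
[[0.7511, 0.0163, 0.078], [0.7507, -0.1001, 0.078]] [ 0.7509 -0.0419  0.078 ]
[[0.7262, 0.0292, 0.078], [0.7062, -0.1158, 0.078]] [ 0.7162 -0.0433  0.078 ]
[[0.6878, 0.0185, 0.086], [0.6845, -0.09, 0.086]] [ 0.6862 -0.0357  0.086 ]
[[0.5996, 0.0198, 0.157], [0.5909, -0.0799, 0.157]] [ 0.5952 -0.0301  0.157 ]
[[0.6624, -0.177, 0.132]] [ 0.6624 -0.177   0.132 ]
```

Emit:
{"api": "play_rows", "payload": {"commands": [[-0.004,-0.0003,0,0,0,0,0],[-0.006,-0.0003,0,0,0,0,0],[-0.006,-0.0003,0,0,0,0,0],[-0.006,-0.0003,0,0,0,0,0],[-0.006,-0.0003,0,0,0,0,0],[-0.004,0,0,0,0,0,0],[0,0,0,0,0,0,0]]}}

```text
t: 18.15
ee_pos: [0.4781, -0.0239, 0.106]
eef_rot: [-0.003, 0.035, 0.999, 0.001]
ft_force: [-8.0, 0.9, 6.6]
opening: 0.0118
grip_force: 30.0
```

Emit:
{"api": "play_rows", "payload": {"commands": [[-0.004,0,0,0,0,0,0],[-0.006,0,0,0,0,0,0],[-0.006,0,0,0,0,0,0],[-0.004,0,0,0,0,0,0],[0,0,0,0,0,0,0]]}}

```text
t: 18.65
ee_pos: [0.4969, -0.0251, 0.1062]
eef_rot: [-0.004, 0.035, 0.999, 0.001]
ft_force: [-9.8, 0.8, 9.5]
opening: 0.0115
grip_force: 30.0
```

```bash
python3 - <<'E'
from h import *
goto([.661,-.037,.103],86); s=pose()[2]; print(s["ft_torque"])
E
```

```text
at [ 0.4969 -0.0251  0.1062] yaw 86.01 t 18.65 open 0.0115 grip 29.992339806631207 F [-9.8  0.8  9.5]
shift in target tool axes [-0.1646 -0.0004  0.0032] in present axes [-0.1646 -0.0005  0.0019] turn [ 0.0013 -0.0083  0.0002]
[ 0.20895957  1.57007219 -0.01256233]
```

Emit:
{"api": "play_rows", "payload": {"commands": [[-0.002,0,-0.0008,0,0.006,0,0],[-0.002,0,0,0,0,0,0],[0,0,0,0,0,0,0]]}}

```text
t: 18.95
ee_pos: [0.5055, -0.0265, 0.1067]
eef_rot: [-0.002, 0.035, 0.999, -0.0]
ft_force: [-2.8, 0.7, -4.0]
opening: 0.0117
grip_force: 30.0
```

```bash
python3 - <<'E'
from h import *
goto([.661,-.037,.103],86); s=pose()[2]; print(s["ft_torque"])
cv2.imwrite("pics/w7.png",optics.get_image("wrist")[...,::-1])
cv2.imwrite("pics/t7.png",optics.get_image("top")[...,::-1])
E
```

```text
at [ 0.5055 -0.0265  0.1067] yaw 85.99 t 18.95 open 0.0117 grip 29.995200550183654 F [-2.8  0.7 -4. ]
shift in target tool axes [-0.1559  0.0004  0.0037] in present axes [-0.1559  0.0005  0.0031] turn [-0.0003 -0.004  -0.0002]
[0.24535567 0.58421107 0.05394967]
```

Emit:
{"api": "play_rows", "payload": {"commands": [[-0.004,0,0,0,0,0,0],[-0.006,0,0,0,0,0,0],[-0.006,0,0,0,0,0,0],[-0.006,0,0,0,0,0,0],[-0.006,0,0,0,0,0,0],[-0.004,0,0,0,0,0,0],[0,0,0,0,0,0,0]]}}

```text
t: 19.75
ee_pos: [0.5402, -0.0293, 0.1075]
eef_rot: [0.001, 0.035, 0.999, -0.001]
ft_force: [0.3, 0.1, -2.6]
opening: 0.0116
grip_force: 30.0
```

```bash
python3 - <<'E'
from h import *
goto([.661,-.037,.103],86); s=pose()[2]; print(s["ft_torque"])
E
```

```text
at [ 0.5402 -0.0293  0.1075] yaw 86.0 t 19.75 open 0.0116 grip 30.000324100255966 F [ 0.3  0.1 -2.6]
shift in target tool axes [-0.1211  0.0008  0.0045] in present axes [-0.121   0.0008  0.0048] turn [-0.0012  0.002  -0.0001]
[0.16469182 0.13428709 0.04410087]
```

Emit:
{"api": "play_rows", "payload": {"commands": [[-0.004,0,0.0005,0,0,0,0],[-0.006,0,0.0005,0,0,0,0],[-0.007,0,0.0005,0,0,0,0],[-0.007,0,0.0005,0,0,0,0],[-0.007,0,0,0,0,0,0],[-0.006,0,0,0,0,0,0],[-0.003,0,0,0,0,0,0],[0,0,0,0,0,0,0]]}}

```text
t: 20.55
ee_pos: [0.5798, -0.032, 0.1055]
eef_rot: [0.001, 0.035, 0.999, -0.001]
ft_force: [-0.2, 0.6, -2.6]
opening: 0.0118
grip_force: 30.0
```

Emit:
{"api": "play_rows", "payload": {"commands": [[-0.004,0,0.0003,0,0,0,0],[-0.006,0,0.0003,0,0,0,0],[-0.007,0,0,0,0,0,0],[-0.007,0,0,0,0,0,0],[-0.006,0,0,0,0,0,0],[-0.003,0,0,0,0,0,0],[0,0,0,0,0,0,0]]}}

```text
t: 21.25
ee_pos: [0.6127, -0.0343, 0.1048]
eef_rot: [0.001, 0.035, 0.999, -0.001]
ft_force: [-0.6, 1.1, -1.6]
opening: 0.0119
grip_force: 30.0
```

```bash
python3 - <<'E'
from h import *
goto([.661,-.037,.104],86); s=pose()[2]; print(s["ft_torque"])
E
```

```text
at [ 0.6127 -0.0343  0.1048] yaw 86.0 t 21.25 open 0.0119 grip 29.99997449107468 F [-0.6  1.1 -1.6]
shift in target tool axes [-0.0484  0.0007  0.0008] in present axes [-0.0484  0.0007  0.0009] turn [-0.001   0.0015 -0.0001]
[0.18118289 0.04191303 0.00258055]
```

Emit:
{"api": "play_rows", "payload": {"commands": [[-0.004,0,0,0,0,0,0],[-0.007,0,0.0003,0,0,0,0],[-0.008,0,0,0,0,0,0],[-0.008,0,0,0,0,0,0],[-0.007,0,0,0,0,0,0],[-0.005,0,0,0,0,0,0],[-0.003,0,0,0,0,0,0],[0,0,0,0,0,0,0]]}}

```text
t: 22.05
ee_pos: [0.6541, -0.0372, 0.1044]
eef_rot: [0.0, 0.035, 0.999, -0.0]
ft_force: [-1.8, -0.8, -1.8]
opening: 0.012
grip_force: 30.0
```

Emit:
{"api": "play_rows", "payload": {"commands": [[-0.002,0,0,0,0,0,0],[-0.002,0,0,0,0,0,0],[0,0,0,0,0,0,0]]}}

```text
t: 22.35
ee_pos: [0.6573, -0.0374, 0.1044]
eef_rot: [-0.0, 0.035, 0.999, -0.0]
ft_force: [-3.9, -0.0, -1.4]
opening: 0.0114
grip_force: 30.0
```

Emit:
{"api": "play_rows", "payload": {"commands": [[-0.002,0,0,0,0,0,0],[0,0,0,0,0,0,0]]}}

```text
t: 22.55
ee_pos: [0.6595, -0.0375, 0.1044]
eef_rot: [-0.0, 0.035, 0.999, -0.0]
ft_force: [-4.4, 0.4, -2.0]
opening: 0.0119
grip_force: 30.0
```

Emit:
{"api": "play_rows", "payload": {"commands": [[-0.002,0,0,0,0,0,0],[-0.001,0,0,0,0,0,0],[0,0,0,0,0,0,0]]}}

```text
t: 22.85
ee_pos: [0.6625, -0.0377, 0.1044]
eef_rot: [-0.0, 0.035, 0.999, -0.0]
ft_force: [-3.8, -1.0, -1.6]
opening: 0.0118
grip_force: 30.0
```

Emit:
{"api": "play_rows", "payload": {"commands": [[-0.002,0,0,0,0,0,0],[0,0,0,0,0,0,0]]}}

```text
t: 23.05
ee_pos: [0.6646, -0.0379, 0.1044]
eef_rot: [-0.0, 0.035, 0.999, -0.0]
ft_force: [-3.8, -0.2, -1.7]
opening: 0.0118
grip_force: 30.0
```

Emit:
{"api": "play_rows", "payload": {"commands": [[-0.002,0,0,0,0,0,0],[0,0,0,0,0,0,0]]}}

```text
t: 23.25
ee_pos: [0.6655, -0.0377, 0.1041]
eef_rot: [-0.002, 0.035, 0.999, -0.0]
ft_force: [-5.9, -0.1, -1.9]
opening: 0.0117
grip_force: 30.0
```

Emit:
{"api": "play_rows", "payload": {"commands": [[-0.002,0,0,0,0,0,0],[0,0,0,0,0,0,0]]}}

```text
t: 23.45
ee_pos: [0.6656, -0.0374, 0.1037]
eef_rot: [-0.004, 0.035, 0.999, 0.0]
ft_force: [-8.3, -0.0, -0.4]
opening: 0.0117
grip_force: 30.0
```

Emit:
{"api": "play_rows", "payload": {"commands": [[-0.002,0,0.0003,0,0,0,0],[0,0,0,0,0,0,0]]}}

```text
t: 23.65
ee_pos: [0.6657, -0.0374, 0.1036]
eef_rot: [-0.006, 0.035, 0.999, 0.0]
ft_force: [-13.1, 0.6, 3.3]
opening: 0.0118
grip_force: 30.0
```

```bash
python3 - <<'E'
from h import *
goto([.661,-.037,.104],86); s=pose()[2]; print(s["ft_torque"])
cv2.imwrite("pics/w8.png",cv2.resize(optics.get_image("wrist")[...,::-1],(800,600),interpolation=cv2.INTER_CUBIC))
cv2.imwrite("pics/t8.png",cv2.resize(optics.get_image("top")[120:240,200:360,::-1],None,fx=5,fy=5,interpolation=cv2.INTER_CUBIC))
E
```

```text
at [ 0.6657 -0.0374  0.1036] yaw 86.04 t 23.65 open 0.0118 grip 30.002699587494135 F [-13.1   0.6   3.3]
shift in target tool axes [ 0.0047  0.0001 -0.0004] in present axes [ 0.0047  0.0001 -0.0003] turn [-0.     -0.0121  0.0006]
[ 0.13074379  1.7453827  -0.1143451 ]
```

Emit:
{"api": "play_rows", "payload": {"commands": [[0.004,0,0,0,0,0,0],[0,0,0,0,0,0,0.03],[0,0,0,0,0,0,0.04],[0,0,0,0,0,0,0.04],[0,0,0,0,0,0,0.04],[0,0,0,0,0,0,0.04],[0,0,0,0,0,0,0.04],[0,0,0,0,0,0,0.04]]}}

```text
t: 24.55
ee_pos: [0.6663, -0.038, 0.104]
eef_rot: [-0.0, 0.035, 0.999, -0.0]
ft_force: [-0.1, -0.4, -0.1]
opening: 0.0397
grip_force: 0.0
```

Emit:
{"api": "play_rows", "payload": {"commands": [[0,0,-0.005,0,0,0,0.04],[0,0,-0.015,0,0,0,0.04],[0,0,-0.025,0,0,0,0.04],[0,0,-0.03,0,0,0,0.04],[0.02,0,-0.03,0,0,0,0.04],[0.04,0,-0.015,0,0,0,0],[0.04,0,0,0,0,0,0],[0,0,0,0,0,0,0]]}}

```text
t: 25.35
ee_pos: [0.5596, -0.0292, 0.2251]
eef_rot: [-0.004, 0.035, 0.999, 0.0]
ft_force: [-1.2, 0.8, 0.2]
opening: 0.0238
grip_force: 0.0
```

```bash
python3 - <<'E'
from h import *
goto([.662,-.177,.2],86)
cv2.imwrite("pics/t9.png",cv2.resize(optics.get_image("top")[120:240,200:360,::-1],None,fx=5,fy=5,interpolation=cv2.INTER_CUBIC))
E
```

```text
at [ 0.5596 -0.0292  0.2251] yaw 86.01 t 25.35 open 0.0238 grip 0.0 F [-1.2  0.8  0.2]
shift in target tool axes [-0.1124 -0.1403  0.0251] in present axes [-0.1126 -0.1403  0.0241] turn [ 0.0004 -0.0085  0.0001]
```

View pics/t9.png

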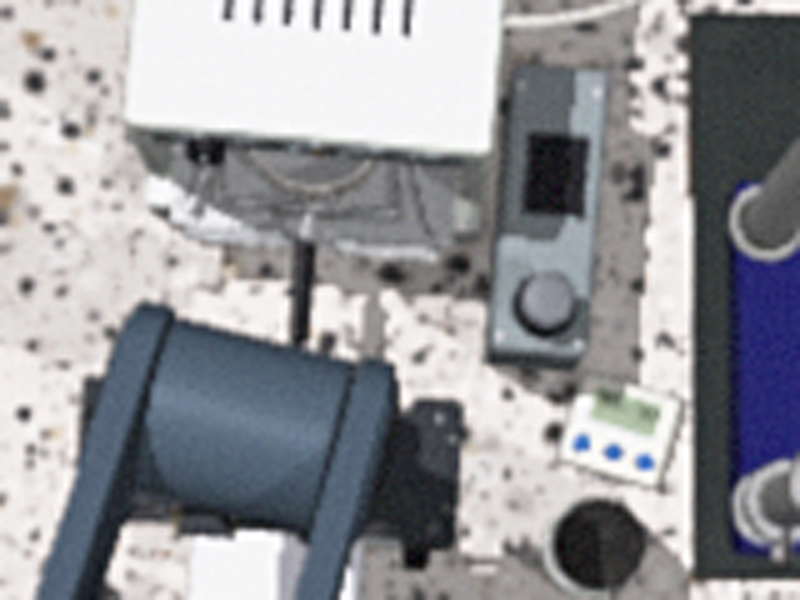

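The tray is home in the dryer: tail wall at v≈212, black sleeve free from (303,240) to (300,340). The plunger is at (547,302).

Emit:
{"api": "play_rows", "payload": {"commands": [[0,-0.015,0,0,0,0,0],[0,-0.03,0,0,0,0,0],[-0.01,-0.03,0,0,0,0,0],[-0.025,-0.03,0,0,0,0,0],[-0.03,-0.025,0,0,0,0,0],[-0.03,-0.01,0.01,0,0,0,0],[-0.017,0,0.014,0,0,0,0],[0,0,0,0,0,0,0]]}}

```text
t: 26.2
ee_pos: [0.6707, -0.1808, 0.1977]
eef_rot: [-0.001, 0.035, 0.999, -0.0]
ft_force: [0.0, 0.6, 1.3]
opening: 0.0005
grip_force: 0.0
```

```bash
python3 - <<'E'
from h import *
goto([.662,-.177,.16],86)
E
```

```text
at [ 0.6707 -0.1808  0.1977] yaw 85.94 t 26.2 open 0.0005 grip 0.0 F [0.  0.6 1.3]
shift in target tool axes [0.0089 0.0032 0.0377] in present axes [0.0089 0.0032 0.0377] turn [-0.001  -0.0011 -0.001 ]
```

Emit:
{"api": "play_rows", "payload": {"commands": [[0.007,0.002,0.02,0,0,0,0],[0,0,0.015,0,0,0,0],[0,0,0.005,0,0,0,0],[0,0,0.004,0,0,0,0],[0,0,0.004,0,0,0,0],[0,0,0.004,0,0,0,0],[0,0,0.002,0,0,0,0],[0,0,0,0,0,0,0]]}}

```text
t: 27.0
ee_pos: [0.662, -0.1763, 0.1471]
eef_rot: [0.0, 0.035, 0.999, -0.001]
ft_force: [-1.7, -0.7, 5.5]
opening: 0.0003
grip_force: 2.6
```

Emit:
{"api": "play_rows", "payload": {"commands": [[0,0,0.002,0,0,0,0],[0,0,0,0,0,0,0]]}}

```text
t: 27.2
ee_pos: [0.662, -0.1763, 0.1453]
eef_rot: [0.0, 0.035, 0.999, -0.001]
ft_force: [-1.2, 0.0, 5.4]
opening: 0.0002
grip_force: 3.1
```

Emit:
{"api": "play_rows", "payload": {"commands": [[0,0,0.002,0,0,0,0],[0,0,0,0,0,0,0]]}}

```text
t: 27.4
ee_pos: [0.662, -0.1762, 0.1435]
eef_rot: [0.0, 0.035, 0.999, -0.001]
ft_force: [-2.6, 0.2, 7.6]
opening: 0.0002
grip_force: 3.5
```

Emit:
{"api": "play_rows", "payload": {"commands": [[0,0,0.0015,0,0,0,0],[0,0,0,0,0,0,0]]}}

```text
t: 27.6
ee_pos: [0.6621, -0.1763, 0.1423]
eef_rot: [0.0, 0.035, 0.999, -0.001]
ft_force: [-2.1, -0.3, 8.3]
opening: 0.0004
grip_force: 3.8
```

Emit:
{"api": "play_rows", "payload": {"commands": [[0,0,0.0015,0,0,0,0],[0,0,0,0,0,0,0]]}}

```text
t: 27.8
ee_pos: [0.6621, -0.1763, 0.142]
eef_rot: [0.0, 0.035, 0.999, -0.001]
ft_force: [-3.8, 0.9, 12.2]
opening: 0.0003
grip_force: 6.0
```

At the stop: the force jumped to 12 N and the travel ended. I'll hold briefly, then come up.

Emit:
{"api": "play_rows", "payload": {"commands": [[0,0,0.0005,0,0,0,0],[0,0,0,0,0,0,0],[0,0,-0.005,0,0,0,0],[0,0,-0.01,0,0,0,0],[0,0,-0.02,0,0,0,0],[0,0,-0.03,0,0,0,0],[0.02,0,-0.03,0,0,0,0],[0.03,0,-0.01,0,0,0,0]]}}

```text
t: 28.6
ee_pos: [0.6144, -0.1733, 0.2471]
eef_rot: [0.003, 0.034, 0.999, -0.002]
ft_force: [0.1, -0.1, 0.4]
opening: 0.0007
grip_force: 0.0
```

Emit:
{"api": "play_rows", "payload": {"commands": [[0.03,0,0,0,0,0,0],[0.02,0,0,0,0,0,0],[0,0,0,0,0,0,0],[0,0,0,0,0,0,0],[0,0,0,0,0,0,0],[0,0,0,0,0,0,0]]}}

```text
t: 29.2
ee_pos: [0.5631, -0.1691, 0.2436]
eef_rot: [-0.0, 0.035, 0.999, -0.001]
ft_force: [-0.2, -0.2, 0.0]
opening: 0.0004
grip_force: 0.0
```

```bash
python3 - <<'E'
from h import *
im=optics.get_image("top"); cv2.imwrite("pics/t10.png",cv2.resize(im[120:240,200:360,::-1],None,fx=5,fy=5,interpolation=cv2.INTER_CUBIC))
c=optics.calibration("top")
P=lambda l,z: ray(c,(np.array(l)+.5)/5-.5+[200,120],z)
a,b=cv2.imread("pics/t9.png")[130:270,130:500].astype(int),cv2.imread("pics/t10.png")[130:270,130:500].astype(int)
print("change dryer mouth t9/t10",abs(a-b).mean(),abs(a-b).max())
print("sleeve",P([(304,240),(300,340)],.109))
E
```

```text
change dryer mouth t9/t10 7.564967824967825 40
sleeve [[ 0.701696   -0.03890141  0.109     ]
 [ 0.64392639 -0.03658748  0.109     ]]
```

View pics/t10.png

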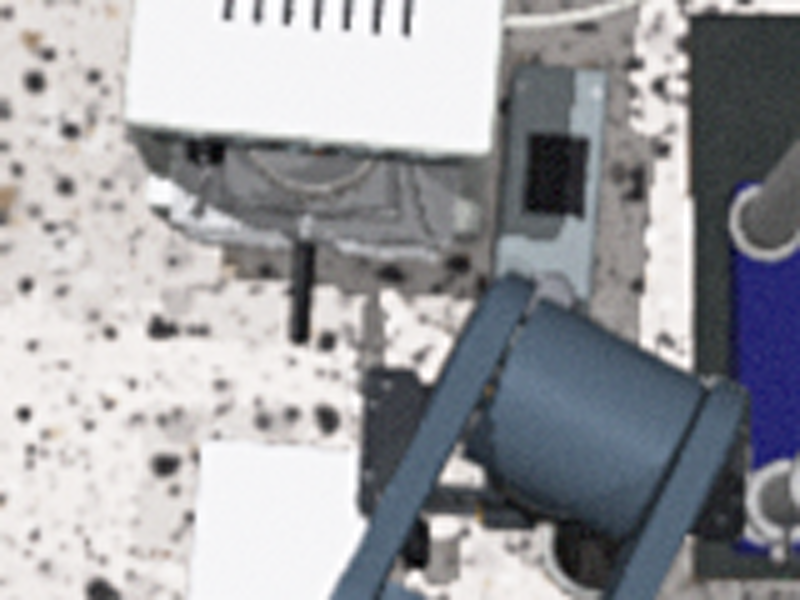

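The tray is unchanged and home: the sleeve runs from (304,240) to (300,340), and the sieve rim is visible inside the tray. The plunger is released and the arm is clear, so I'm handing the job in.

```bash
python3 -c "
from plant import bot
print(bot.close_job())"
```

```text
the job is handed in; nothing more can be done
None
```

The job is handed in at about 29 s of the 72 s allowed: the tray is home against the dryer's back bumpers and let go, the plunger was pressed to its stop and released, and the arm is clear; the rotor was out of view under the roof in the last picture, and no verdict came back.

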